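# Set the height stop with the setting bar

### The job

Set the height stop on the bench: take the thicker of the two steel setting bars by its upright post, lay it flat on the stop's bed plate and slide its free end in under the sprung foot until the line scribed across the bar is below the foot. Then turn the driver that stands in the stop's screw clockwise until the foot rests lightly on the bar: touching it so that the bar would just drag, but not pushed right up into its spindle. Leave the bar and the driver standing there.

Things in the scene. Friction and masses are not known exactly. Their poses are not given: they have to be found in the camera images.
- bar_grip (a point): Centre of the thicker loose steel bar's grip post, 46 mm above the bar's underside. Bar 32 wide (x), 128 long (y), 20 mm thick; post 18 (x) by 24 (y), from 20 to 65 mm above the underside; pinch it across the bar. The free end is 113 mm from the post's axis toward -y, the other end 15 mm behind. A spare bar of the same outline, 9 mm thick with a lower post, lies near it.
- bar_line (a point): Middle of the line scribed across the top face of the thicker bar, 90 mm from the post's axis toward the free end (-y), 23 mm short of that end. Axes as bar_grip, z up. The bar weighs 0.25 to 0.5 kg.
- stop_seat (a point): Point on the fixed stop's bed (top 8 mm above the bench, 80 mm wide in x, y -70 to +108 mm) right below its foot (18 mm across). Throat open to +y and the sides; column face at y -46, arm 37 to 59 mm above the bed. The bar goes in from +y, free end to -y, axes matching, post 90 mm out. At the start the foot is 25 to 29 mm above the bed: slide the bar in on the bed or within 2 mm of it.
- driver_grip (a point): Point on the upright axis of the driver standing in the stop's screw, above stop_seat, near the middle of its handle, 212 mm above the bench. Handle 24 by 22 mm across (flats along this point's x and y, which turn with it), 158 to 253 mm above the bench. It is captive in the screw and does not rise or sink as it turns.
- stop_driver (a joint): Turn of driver and screw, rad, growing clockwise seen from above. Starts at -0.25 to 0.25; range -0.4 to 1.65. The foot comes down 8 mm per rad (27 mm above the bed at 0), so it meets a 20 mm bar at 0.875. Turns with about 0.1 N m and stays where it is left.
- stop_foot (a joint): How far the sprung foot is pushed up into its spindle, m: 0 hanging free, 0.006 right in. Spring about 1.3 N at first, 0.7 N more per mm. After touching, each further 0.125 rad of the driver pushes it in 1 mm; 0.002 to 0.003 is a light touch in the middle of what is right.

How it is judged:
By the outcome, as a careful person would: the job done as asked, in the order asked, and still so for the second after the job is handed in, with the robot touching nothing.
It also fails if it takes over 61 s, if anything falls off the work surface, if the arm or the gripper's body presses on something with over 40 N, if the wrist force passes 120 N, or if a joint passes its speed limit or range.

### The arm

A 7-joint arm with a two-finger parallel gripper is mounted at the origin on a cart in front of the work surface, level with it; the furniture and walls round the work are solid. World frame = base frame: x ahead of the robot, y to its left, z up, the work surface at z = 0. Lengths are in m, angles in rad, forces in N, time in s.
With the tool pointing down it reaches from about 0.425 to 0.925 m from the base axis. Payload 6.8 kg.
Tool frame: the origin (TCP) lies between the finger pads; the fingertips stand finger_overhang ahead of it and the grasp point (between the pads) lies 6 mm ahead of it (finger_overhang is the distance from the TCP to the fingertips, in m); z points along the fingers, y is the line along which they close (so a half turn about z gives the same grasp; the last joint's range is limited). The gripper opens to 85 mm and grips with 20 to 120 N. Pads are 22 mm wide; open, the fingers measure 114 mm over their backs; the gripper's body (76 mm by 85 mm) begins 54 mm behind the grasp point. The pads swing forward as they close: fully open they stand 13 mm farther back than shut.
Start: joints at [-1.384, 0.477, 0.022, 1.555, -0.011, 1.109, -0.083], TCP at [0.196, 0.646, 0.256] pointing down, gripper open.
Joint ranges: [-2.96, 2.96], [-0.34, 2.1], [-1.41, 1.46], [0.24, 2.44], [-1.37, 4.51], [0.17, 1.92], [-2.96, 2.96]. Speed limits (rad/s): [2.39, 2.39, 3.14, 3.14, 3.14, 3.14, 3.14].

### API

Orientations are given as a unit quaternion [w, x, y, z].
In Python, from station import * gives the robot as it stands.
- The arm moves only by the tool drive_tool, never from a script. Its argument "increments" is a list of rows, each an object of numbers: "claw": the finger opening in m, from 0 to 0.0854; "dx", "dy", "dz": the shift along the tool's x, y, z in m; "wx", "wy", "wz": the turn, a rotation vector about the tool's x, y, z in degrees. A call has 1 to 20 rows; each row shifts and turns the commanded pose from where the row before left it, along the tool's axes as they then stand; what a row does not reach is not made up. A row lasts 1/8 s, in which the tool goes at most 62.5 mm and 10.7 degrees, less where a joint would pass 70% of its speed; a pose out of reach is approached as far as the arm can. A call with a gripper value outside its range is refused whole. The fingers move at their own pace and stop on an object; "newtons" is the grip in N (left out, the last holds). Time passes only in rows, so rows that do not move let the fingers close. It gives the time, the measured TCP pose, the force, the opening and the grip force at its end, in the units of the state.
- get_obs(): the state, without advancing time (a new reading comes with each control period).
- read_camera(name): name is "side" or "top" or "wrist"; returns (picture, depth): 480x640x3 uint8, red, green, blue; 480x640 float32, m along the optical axis (not along the pixel's ray), 0 where there is no reading.
- calibration(name): a dict with "intrinsics" (3x3 intrinsics, pixels), "R" (3x3) and "t" (3): a world point X has camera coordinates R X + t; the wrist camera has in their place "mount" (4x4, takes a point from camera to tool coordinates, whose origin is the TCP and whose axes are the flange's). Camera axes: x right, y down, z forward; pixel columns grow to the right and rows downward; lengths in m; the calibration is good to about 2 mm. A picture is of the moment at which its call begins: read the wrist's pose just before it. calibration takes no time and is no camera call.
- hand_in(): hands the job in; it is judged then, once.
The state is a dict: "t": time; "q": joint angles; "joint_vel": joint speeds; "joint_torque": joint torques, N m; "eef_pos": TCP position; "tool_rot": TCP orientation; "contact_force": force on the tool from outside, world axes, zero at the start; "torque": the same for the moment, N m; "gripper_width": opening from 0.0 (shut) to 1.0 (fully open); "grasp_force": force on a finger pad.
Only numpy, scipy, OpenCV 4.12 (cv2) and the standard library are available. Lean on these libraries where they do the work, as an engineer would, in place of code of your own. Each camera call takes 0.05 s, during which the arm holds its last target. There are 200 camera calls.

## Working session

There is one attempt and no reset: what is moved stays moved. The work goes in short steps, Python scripts to look and compute and a tool call to move; the robot and the scene stay as the last step left them, time stands still between calls to the robot, and variables do not carry over. Pictures are saved under pics/ and viewed, at most 10 in all, crops included, and the job is handed in when it is done.

Besides the shell and the picture viewer there is one more tool, called after "Call:" by a JSON object that holds its "method" and its "body". drive_tool: Moves the arm, as the interface text tells. Its arguments: {"type":"object","properties":{"increments":{"type":"array","items":{"type":"object","properties":{"claw":{"type":"number"},"dx":{"type":"number"},"dy":{"type":"number"},"dz":{"type":"number"},"wx":{"type":"number"},"wy":{"type":"number"},"wz":{"type":"number"}}}},"newtons":{"type":"number"}},"required":["increments"]}

```bash
mkdir -p pics; ls; python3 - <<'E'
from station import *
import cv2,numpy as np
o=get_obs();print({k:np.round(v,4) for k,v in o.items()})
for n in ["side","top"]:
    p,d=read_camera(n);cv2.imwrite(f"pics/{n}0.png",p[:,:,::-1]);np.save(f"pics/{n}0.npy",d)
    c=calibration(n);print(n,{k:np.round(v,3).tolist() for k,v in c.items()})
print(np.round(calibration("wrist")["mount"],3))
E
```

```text
pics
{'t': np.float64(0.0), 'q': array([-1.3841,  0.4778,  0.0223,  1.5565, -0.0115,  1.1093, -0.0831]), 'joint_vel': array([ 0.0015,  0.0017,  0.0027,  0.0005, -0.0007,  0.001 , -0.0014]), 'joint_torque': array([-6.00000e-04, -5.96458e+01,  1.60770e+00, -2.81211e+01,
        1.24000e-02,  9.40000e-03,  0.00000e+00]), 'eef_pos': array([0.1959, 0.6454, 0.2553]), 'tool_rot': array([-1.000e-04,  1.468e-01,  9.892e-01, -9.000e-04]), 'contact_force': array([-0.199 , -0.5875,  0.5939]), 'torque': array([ 0.0029,  0.0175, -0.0369]), 'grasp_force': np.float64(0.0), 'gripper_width': np.float64(1.0016)}
side {'intrinsics': [[484.249, 0.0, 326.431], [0.0, 484.249, 241.653], [0.0, 0.0, 1.0]], 'R': [[-0.958, -0.288, 0.009], [-0.192, 0.616, -0.764], [0.214, -0.733, -0.645]], 't': [0.535, 0.077, 0.964]}
top {'intrinsics': [[519.104, 0.0, 314.548], [0.0, 519.104, 241.194], [0.0, 0.0, 1.0]], 'R': [[-0.018, -1.0, 0.011], [-0.998, 0.018, -0.067], [0.066, -0.012, -0.998]], 't': [0.177, 0.516, 1.168]}
[[ 0.001 -0.952 -0.306  0.078]
 [ 1.     0.001 -0.001 -0.   ]
 [ 0.001 -0.306  0.952 -0.118]
 [ 0.     0.     0.     1.   ]]
```

View pics/top0.png

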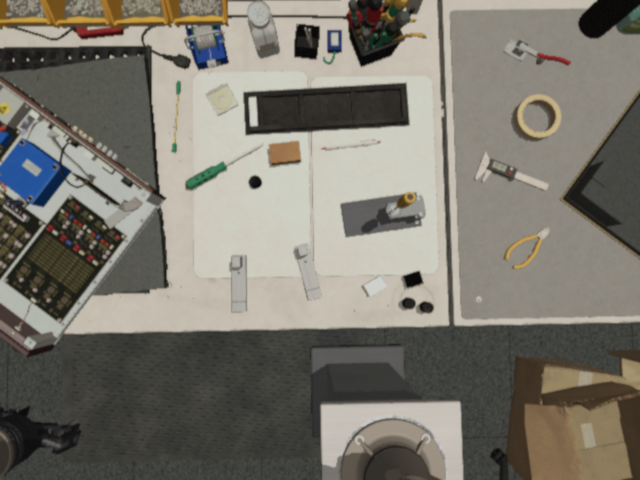

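View pics/side0.png

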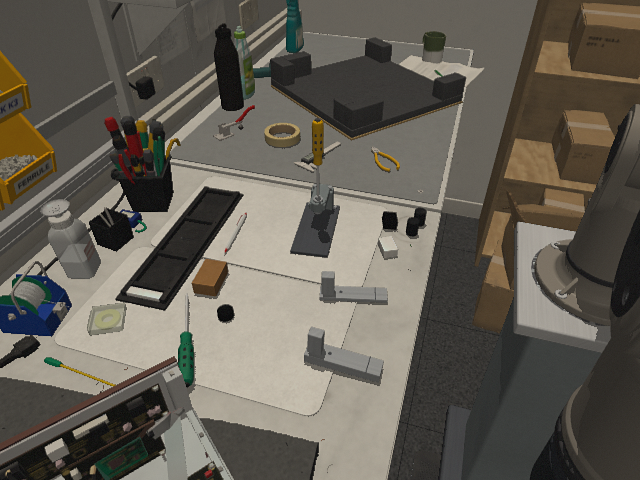

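The top view shows two bars with their posts at about (237,262) and (303,250). The stop's bed spans (342–425, 195–235), with the driver at about (408,200). The side view suggests the left bar is the thicker one. Next I measure with depth.

```bash
cat > h.py <<'E'
import numpy as np,cv2
from station import *
def cloud(d,c,u0=0,v0=0,u1=640,v1=480):
    K=c["intrinsics"];v,u=np.mgrid[v0:v1,u0:u1];z=d[v0:v1,u0:u1].astype(float)
    P=np.stack([(u-K[0,2])/K[0,0]*z,(v-K[1,2])/K[1,1]*z,z],-1)
    W=(P-c["t"])@np.asarray(c["R"]); W[z==0]=np.nan
    return W
def proj(X,c):
    p=np.asarray(c["R"])@X+c["t"];p=np.asarray(c["intrinsics"])@p;return p[:2]/p[2]
E
python3 - <<'E'
from h import *
for n in ["top","side"]:
    c=calibration(n);d=np.load(f"pics/{n}0.npy");W=cloud(d,c).reshape(-1,3)
    r=lambda x0,x1,y0,y1,z0,z1:W[(W[:,0]>x0)&(W[:,0]<x1)&(W[:,1]>y0)&(W[:,1]<y1)&(W[:,2]>z0)&(W[:,2]<z1)]
    if n=="top":
        for uv in [(238,295),(237,262),(310,285),(303,250),(355,218),(408,198)]:print(uv,np.round(cloud(d,c)[uv[1],uv[0]],4))
    T=r(.3,.7,-.1,.3,-.02,.02);print(n,"bench z",np.nanmedian(T[:,2]))
    for nm,b in dict(A=(.3,.6,.1,.22,.005,.03),Apost=(.3,.6,.1,.22,.05,.075),B=(.3,.6,-.02,.08,.005,.015),Bpost=(.3,.6,-.02,.08,.03,.075),bed=(.4,.7,-.25,-.03,.005,.012),handle=(.4,.7,-.3,-.1,.165,.25),htop=(.4,.7,-.3,-.1,.245,.26),arm=(.4,.7,-.3,-.05,.04,.075)).items():
        Q=r(*b)
        if len(Q)<5: print(nm,len(Q));continue
        rect=cv2.minAreaRect((Q[:,:2]*1000).astype(np.float32))
        print(nm,len(Q),np.round(rect[0],1),np.round(rect[1],1),round(rect[2],1),"zmed",np.round(np.median(Q[:,2]),4))
for n,box in [("top",(220,180,440,310)),]:
    p=cv2.imread("pics/top0.png")[box[1]:box[3],box[0]:box[2]]
    cv2.imwrite("pics/crop1.png",cv2.resize(p,None,fx=3.6,fy=3.6,interpolation=cv2.INTER_CUBIC))
E
```

```text
(238, 295) [0.4004 0.3421 0.0199]
(237, 262) [0.4735 0.3372 0.0672]
(310, 285) [0.4197 0.1794 0.01  ]
(303, 250) [0.4977 0.1935 0.0539]
(355, 218) [0.5715 0.0731 0.0103]
(408, 198) [ 0.5791 -0.002   0.2585]
top bench z 1.4774405768083646e-05
A 786 [492.7 159. ] [214.3 117.8] 0.0 zmed 0.0091
Apost 84 [497.8 195.8] [23.6 17.6] 15.0 zmed 0.0544
B 1044 [498.   30.8] [ 99.3 202.6] 89.6 zmed 0.0083
Bpost 189 [581.5  -4.2] [36.  29.7] 6.4 zmed 0.0669
bed 457 [ 551.1 -139.9] [296.2 219.2] 0.4 zmed 0.0071
handle 0
htop 0
arm 245 [588.5 -63.8] [50.4 27.5] 0.0 zmed 0.0631
side bench z 0.0006630409145095761
A 937 [500.  167.9] [ 90.7 228.2] 73.0 zmed 0.0099
Apost 106 [498.4 194.7] [23.9 18.1] 15.4 zmed 0.0545
B 921 [495.6  30.5] [ 99.5 208.2] 89.8 zmed 0.0088
Bpost 239 [580.6  -3.9] [35.8 30.6] 5.1 zmed 0.0636
bed 372 [ 553.9 -142.4] [282.1 224.9] 2.6 zmed 0.0084
handle 0
htop 0
arm 166 [588.6 -63. ] [25.1 51.5] 89.8 zmed 0.0638
```

View pics/crop1.png

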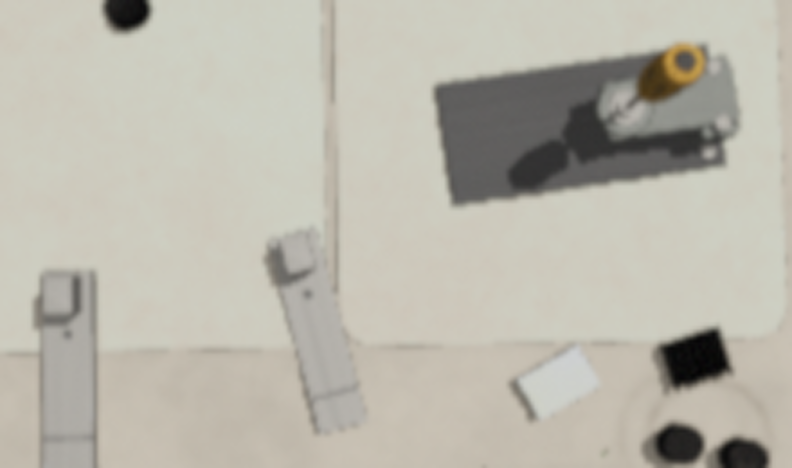

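The enlarged crop shows the left bar, nearly aligned with x. The thinner bar is rotated about 15°. The bed's long axis is tilted about 8°, and the driver rises from the foot hub at its right end. Depth at the left bar gives a 20 mm bar top and a 67 mm post top, so it is the thicker one. Now I fit each item.

```bash
python3 - <<'E'
from h import *
for n in ["top","side"]:
    c=calibration(n);d=np.load(f"pics/{n}0.npy");W=cloud(d,c).reshape(-1,3)
    r=lambda x0,x1,y0,y1,z0,z1:W[(W[:,0]>x0)&(W[:,0]<x1)&(W[:,1]>y0)&(W[:,1]<y1)&(W[:,2]>z0)&(W[:,2]<z1)]
    for nm,b in dict(Atop=(.33,.55,.29,.4,.016,.024),Apost=(.4,.55,.28,.4,.04,.075),Apt=(.4,.55,.28,.4,.06,.075),bed=(.48,.68,-.1,.13,.0045,.013),handle=(.5,.68,-.05,.05,.165,.25),htop=(.5,.68,-.05,.05,.245,.262),arm=(.5,.68,-.09,.05,.055,.075)).items():
        Q=r(*b)
        if len(Q)<5: print(n,nm,len(Q));continue
        rect=cv2.minAreaRect((Q[:,:2]*1000).astype(np.float32))
        print(n,nm,len(Q),np.round(rect[0],1),np.round(rect[1],1),round(rect[2],1),"zmed",np.round(np.median(Q[:,2]),4),"mean",np.round(Q[:,:2].mean(0),4))
E
```

```text
top Atop 608 [427.5 340.8] [ 30.2 126.3] 89.4 zmed 0.0198 mean [0.4192 0.3402]
top Apost 105 [473.6 339.9] [17.4 22. ] 89.0 zmed 0.066 mean [0.4735 0.3391]
top Apt 93 [473.6 340. ] [17.2 22. ] 89.0 zmed 0.0665 mean [0.4737 0.3401]
top bed 1999 [579.5  15.3] [228.  199.4] 89.6 zmed 0.0078 mean [0.5752 0.0327]
top handle 118 [581.2  -5.8] [22.  21.9] 81.8 zmed 0.2243 mean [ 5.774e-01 -5.000e-04]
top htop 117 [581.6  -6.2] [20.8 21.6] 74.2 zmed 0.2526 mean [ 0.5809 -0.0051]
top arm 540 [585.1 -32.7] [49.3 87.2] 6.7 zmed 0.0645 mean [ 0.5822 -0.0367]
side Atop 1176 [427.6 340.2] [128.   34.5] 0.6 zmed 0.0198 mean [0.42   0.3422]
side Apost 291 [474.9 340.3] [19.3 24.4] 86.0 zmed 0.0637 mean [0.4737 0.3437]
side Apt 168 [474.6 340.2] [18.7 23.8] 87.9 zmed 0.0667 mean [0.4741 0.3414]
side bed 1696 [577.4  16.9] [187.3 210.1] 1.4 zmed 0.0087 mean [0.576  0.0274]
side handle 419 [579.7  -1.1] [22.4 15.2] 13.8 zmed 0.2125 mean [ 5.789e-01 -1.000e-04]
side htop 90 [581.   -3.2] [16.9 19.9] 84.7 zmed 0.2516 mean [ 0.5799 -0.0025]
side arm 409 [585.2 -32.4] [49.7 86.4] 6.4 zmed 0.0648 mean [ 0.5823 -0.0291]
```

```bash
python3 - <<'E'
from h import *
for n in ["top","side"]:
    c=calibration(n);d=np.load(f"pics/{n}0.npy");W=cloud(d,c)
    p=cv2.imread(f"pics/{n}0.png");g=p.max(2)
    ok=(W[...,0]>.48)&(W[...,0]<.68)&(W[...,1]>-.1)&(W[...,1]<.13)&(abs(W[...,2]-.008)<.006)&(g<130)
    m=cv2.morphologyEx(ok.astype(np.uint8),cv2.MORPH_OPEN,np.ones((3,3)))
    Q=W[m>0]
    rect=cv2.minAreaRect((Q[:,:2]*1000).astype(np.float32));print(n,len(Q),np.round(rect[0],1),np.round(rect[1],1),round(rect[2],1),np.median(Q[:,2]))
    for k,ang in enumerate(np.radians([5.5,6.5,7.5])):
        e=Q[:,:2]@np.array([[np.cos(ang),-np.sin(ang)],[np.sin(ang),np.cos(ang)]])
        print(np.round(np.degrees(ang),1),np.round(np.percentile(e,[.3,99.7],axis=0).T,4).tolist())
    A=W[(W[...,0]>.36)&(W[...,0]<.45)&(W[...,1]>.3)&(W[...,1]<.38)&(W[...,2]>.014)&(W[...,2]<.026)]
    # bar centreline vs x
    xs=np.arange(.365,.455,.006);mid=[(A[abs(A[:,0]-x)<.004][:,1].min()+A[abs(A[:,0]-x)<.004][:,1].max())/2 for x in xs]
    f=np.polyfit(xs-.475,mid,1);print("bar line deg",np.degrees(f[0]),"y at post",f[1])
# where seat/grip would project, guess
E
```

```text
top 1758 [578.3  20.2] [ 77.5 163.1] 7.2 0.007999025061128862
5.5 [[0.5376, 0.6162], [-0.1164, 0.0462]]
6.5 [[0.5379, 0.6152], [-0.126, 0.036]]
7.5 [[0.5376, 0.6143], [-0.1356, 0.0259]]Traceback (most recent call last):
  File "<stdin>", line 14, in <module>
    return umr_minimum(a, axis, None, out, keepdims, initial, where)
ValueError: zero-size array to reduction operation minimum which has no identity
```

```bash
python3 - <<'E'
import station
from station import *
print([k for k in dir(station) if not k.startswith('_')], getattr(station,'finger_overhang',None))
print(list(get_obs()))
E
```

```text
['PlanningError', 'calibration', 'finger_overhang', 'get_obs', 'hand_in', 'read_camera'] 0.025
['t', 'q', 'joint_vel', 'joint_torque', 'eef_pos', 'tool_rot', 'contact_force', 'torque', 'grasp_force', 'gripper_width']
```

Call:
{"method": "drive_tool", "body": {"increments": [{"claw": 0.0854, "dx": -0.0355, "dy": -0.0211, "dz": 0.0075}, {"dx": -0.0355, "dy": -0.0211, "dz": 0.0075}, {"dx": -0.0355, "dy": -0.0211, "dz": 0.0075}, {"dx": -0.0355, "dy": -0.0211, "dz": 0.0075}, {"dx": -0.0355, "dy": -0.0211, "dz": 0.0075}, {"dx": -0.0355, "dy": -0.0211, "dz": 0.0075}, {"dx": -0.0355, "dy": -0.0211, "dz": 0.0075}, {"dx": -0.0355, "dy": -0.0211, "dz": 0.0075}, {"dx": -0.0355, "dy": -0.0211, "dz": 0.0075}, {"dx": -0.0355, "dy": -0.0211, "dz": 0.0075}, {"wz": 10.2}, {"wz": 10.2}, {"wz": 10.2}, {"wz": 10.2}, {"wz": 10.2}, {"wz": 10.2}, {"wz": 10.2}, {"wz": 10.2}]}}

```text
schema error: expected keys claw, dx, dy, dz, wx, wy, wz
```

Call:
{"method": "drive_tool", "body": {"increments": [{"wz": 10.2}, {"wz": 10.2}, {"wz": 10.2}, {"wz": 10.2}, {"wz": 10.2}, {"wz": 10.2}, {"wz": 10.2}, {"wz": 10.2}, {}]}}

```text
schema error: expected keys claw, dx, dy, dz, wx, wy, wz
```

```bash
cat >> h.py <<'E'
def st():
    o=get_obs();w,x,y,z=o["tool_rot"]
    ty=np.array([2*(x*y-w*z),1-2*(x*x+z*z),2*(y*z+w*x)]);tz=np.array([2*(x*z+w*y),2*(y*z-w*x)])
    yaw=np.degrees(np.arctan2(ty[1],ty[0]))
    print("t",round(o["t"],2),"p",np.round(o["eef_pos"],4),"yyaw",round(yaw,2),"tilt",np.round(tz,4),"q",np.round(o["q"],2),"F",np.round(o["contact_force"],1),"T",np.round(o["torque"],2),"w",round(o["gripper_width"],3),"g",round(o["grasp_force"],1))
    return o,yaw
def delta(target,yaw,p):
    a=np.radians(yaw);d=np.array(target)-p
    ty=np.array([np.cos(a),np.sin(a),0]);tx=np.array([-np.sin(a),np.cos(a),0]);tx=np.cross(ty,[0,0,-1])
    print("tool d",np.round([d@tx,d@ty,-d[2]],4))
E
python3 - <<'E'
from h import *
o,y=st();delta([.475,.340,.040],y,o["eef_pos"])
w,x,yy,z=o["tool_rot"]
from scipy.spatial.transform import Rotation as R
Rt=R.from_quat([x,yy,z,w]).as_matrix();M=np.array(calibration("wrist")["mount"])
p,d=read_camera("wrist");c=calibration("wrist");cv2.imwrite("pics/w1.png",p[:,:,::-1])
K=np.array(c["intrinsics"]);v,u=np.mgrid[0:480,0:640]
P=np.stack([(u-K[0,2])/K[0,0]*d,(v-K[1,2])/K[1,1]*d,d],-1)
W=(P@M[:3,:3].T+M[:3,3])@Rt.T+o["eef_pos"];W[d==0]=np.nan
for nm,z0,z1 in [("bar",.015,.025),("post",.058,.07)]:
    s=(W[...,0]>.33)&(W[...,0]<.52)&(W[...,1]>.30)&(W[...,1]<.38)&(W[...,2]>z0)&(W[...,2]<z1)
    if s.sum()>20:
        r=cv2.minAreaRect((W[s][:,:2]*1000).astype(np.float32));print(nm,s.sum(),np.round(r[0],1),np.round(r[1],1),r[2],np.median(W[s][:,2]))
E
```

```text
t 0.1 p [0.196  0.6454 0.2554] yyaw 73.11 tilt [-0.0004 -0.0016] q [-1.38  0.48  0.02  1.56 -0.01  1.11 -0.08] F [ 0.4  0.4 -0.5] T [-0.05 -0.01 -0.02] w 1.001 g 0.0
tool d [-0.3557 -0.2112  0.2154]
post 24 [462.9 341.1] [16.   4.5] 76.35966491699219 0.059570064524675115
```

Call:
{"method": "drive_tool", "body": {"increments": [{"claw": 0.0854, "dx": -0.0444, "dy": -0.0264, "dz": 0.009, "wx": 0, "wy": 0, "wz": 0}, {"claw": 0.0854, "dx": -0.0444, "dy": -0.0264, "dz": 0.009, "wx": 0, "wy": 0, "wz": 0}, {"claw": 0.0854, "dx": -0.0444, "dy": -0.0264, "dz": 0.009, "wx": 0, "wy": 0, "wz": 0}, {"claw": 0.0854, "dx": -0.0444, "dy": -0.0264, "dz": 0.009, "wx": 0, "wy": 0, "wz": 0}, {"claw": 0.0854, "dx": -0.0444, "dy": -0.0264, "dz": 0.009, "wx": 0, "wy": 0, "wz": 0}, {"claw": 0.0854, "dx": -0.0444, "dy": -0.0264, "dz": 0.009, "wx": 0, "wy": 0, "wz": 0}, {"claw": 0.0854, "dx": -0.0444, "dy": -0.0264, "dz": 0.009, "wx": 0, "wy": 0, "wz": 0}, {"claw": 0.0854, "dx": -0.0444, "dy": -0.0264, "dz": 0.009, "wx": 0, "wy": 0, "wz": 0}, {"claw": 0.0854, "dx": 0, "dy": 0, "dz": 0, "wx": 0, "wy": 0, "wz": 10.2}, {"claw": 0.0854, "dx": 0, "dy": 0, "dz": 0, "wx": 0, "wy": 0, "wz": 10.2}, {"claw": 0.0854, "dx": 0, "dy": 0, "dz": 0, "wx": 0, "wy": 0, "wz": 10.2}, {"claw": 0.0854, "dx": 0, "dy": 0, "dz": 0, "wx": 0, "wy": 0, "wz": 10.2}]}}

```text
t: 1.65
eef_pos: [0.4745, 0.3405, 0.1841]
tool_rot: [-0.0, 0.485, 0.874, -0.0]
contact_force: [-0.2, -0.2, -0.0]
gripper_width: 1.001
grasp_force: 0.0
```

Call:
{"method": "drive_tool", "body": {"increments": [{"claw": 0.0854, "dx": 0, "dy": 0, "dz": 0, "wx": 0, "wy": 0, "wz": 10.2}, {"claw": 0.0854, "dx": 0, "dy": 0, "dz": 0, "wx": 0, "wy": 0, "wz": 10.2}, {"claw": 0.0854, "dx": 0, "dy": 0, "dz": 0, "wx": 0, "wy": 0, "wz": 10.2}, {"claw": 0.0854, "dx": 0, "dy": 0, "dz": 0, "wx": 0, "wy": 0, "wz": 10.2}, {"claw": 0.0854, "dx": 0, "dy": 0, "dz": 0, "wx": 0, "wy": 0, "wz": 10.2}, {"claw": 0.0854, "dx": 0, "dy": 0, "dz": 0, "wx": 0, "wy": 0, "wz": 10.2}, {"claw": 0.0854, "dx": 0, "dy": 0, "dz": 0, "wx": 0, "wy": 0, "wz": 10.2}, {"claw": 0.0854, "dx": 0, "dy": 0, "dz": 0, "wx": 0, "wy": 0, "wz": 10.2}, {"claw": 0.0854, "dx": 0, "dy": 0, "dz": 0, "wx": 0, "wy": 0, "wz": 10.2}, {"claw": 0.0854, "dx": 0, "dy": 0, "dz": 0, "wx": 0, "wy": 0, "wz": 10.2}, {"claw": 0.0854, "dx": 0, "dy": 0, "dz": 0, "wx": 0, "wy": 0, "wz": 10.2}, {"claw": 0.0854, "dx": 0, "dy": 0, "dz": 0, "wx": 0, "wy": 0, "wz": 10.2}, {"claw": 0.0854, "dx": 0, "dy": 0, "dz": 0, "wx": 0, "wy": 0, "wz": 0}]}}

```text
t: 3.28
eef_pos: [0.4743, 0.3407, 0.184]
tool_rot: [0.0, 1.0, 0.0, -0.0]
contact_force: [-0.7, 0.1, 0.5]
gripper_width: 0.999
grasp_force: 0.0
```

```bash
cat >> h.py <<'E'
from scipy.spatial.transform import Rotation as R
def wrist(name):
    o,yaw=st();w,x,y,z=o["tool_rot"];Rt=R.from_quat([x,y,z,w]).as_matrix()
    p,d=read_camera("wrist");c=calibration("wrist");cv2.imwrite(f"pics/{name}.png",p[:,:,::-1])
    M=np.array(c["mount"]);K=np.array(c["intrinsics"]);v,u=np.mgrid[0:480,0:640]
    P=np.stack([(u-K[0,2])/K[0,0]*d,(v-K[1,2])/K[1,1]*d,d],-1)
    W=(P@M[:3,:3].T+M[:3,3])@Rt.T+o["eef_pos"];W[d==0]=np.nan
    return o,yaw,p,W
def rect(W,nm,x0,x1,y0,y1,z0,z1):
    s=(W[...,0]>x0)&(W[...,0]<x1)&(W[...,1]>y0)&(W[...,1]<y1)&(W[...,2]>z0)&(W[...,2]<z1)
    if s.sum()<20: print(nm,s.sum());return
    r=cv2.minAreaRect((W[s][:,:2]*1000).astype(np.float32));print(nm,s.sum(),np.round(r[0],1),np.round(r[1],1),round(r[2],1),"z",np.round(np.median(W[s][:,2]),4))
E
python3 - <<'E'
from h import *
o,y,p,W=wrist("w2");delta([.475,.340,.040],y,o["eef_pos"])
rect(W,"bar",.33,.52,.3,.38,.015,.025);rect(W,"post",.33,.52,.3,.38,.061,.07)
E
```

```text
t 3.27 p [0.4743 0.3407 0.184 ] yyaw -89.98 tilt [-0.0002 -0.0009] q [-1.32  0.52  0.81  1.89 -0.46  0.93 -1.87] F [-0.7  0.1  0.5] T [-0.06 -0.01  0.02] w 0.999 g 0.0
tool d [0.0007 0.0007 0.144 ]
bar 3411 [427.5 338.1] [ 32.1 128.4] 89.8 z 0.0203
post 746 [475.2 337.7] [17.3 23.9] 89.9 z 0.0672
```

View pics/w2.png

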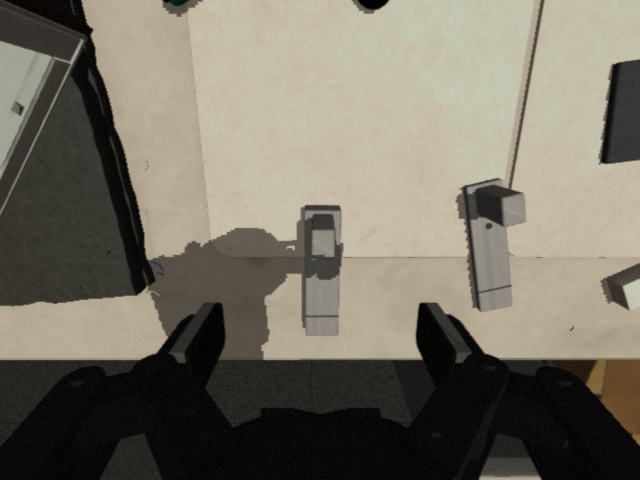

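The wrist view shows the post at (322,240), midway between the fingers (about 222 and 418), with the scribed line at (321,317). I descend and grip.

Call:
{"method": "drive_tool", "body": {"increments": [{"claw": 0.0854, "dx": 0.0007, "dy": 0.0015, "dz": 0.04, "wx": 0, "wy": 0, "wz": 0}, {"claw": 0.0854, "dx": 0, "dy": 0, "dz": 0.04, "wx": 0, "wy": 0, "wz": 0}, {"claw": 0.0854, "dx": 0, "dy": 0, "dz": 0.03, "wx": 0, "wy": 0, "wz": 0}, {"claw": 0.0854, "dx": 0, "dy": 0, "dz": 0.022, "wx": 0, "wy": 0, "wz": 0}, {"claw": 0.06, "dx": 0, "dy": 0, "dz": 0, "wx": 0, "wy": 0, "wz": 0}, {"claw": 0.03, "dx": 0, "dy": 0, "dz": 0, "wx": 0, "wy": 0, "wz": 0}, {"claw": 0.005, "dx": 0, "dy": 0, "dz": 0, "wx": 0, "wy": 0, "wz": 0}, {"claw": 0.005, "dx": 0, "dy": 0, "dz": 0, "wx": 0, "wy": 0, "wz": 0}, {"claw": 0.005, "dx": 0, "dy": 0, "dz": 0, "wx": 0, "wy": 0, "wz": 0}, {"claw": 0.005, "dx": 0, "dy": 0, "dz": 0, "wx": 0, "wy": 0, "wz": 0}, {"claw": 0.005, "dx": 0, "dy": 0, "dz": 0, "wx": 0, "wy": 0, "wz": 0}], "newtons": 90}}

```text
t: 4.7
eef_pos: [0.4758, 0.3395, 0.0532]
tool_rot: [-0.001, 1.0, -0.001, 0.0]
contact_force: [-0.7, -0.2, 6.4]
gripper_width: 0.198
grasp_force: 87.4
```

```bash
python3 -c "
from h import *
st()"
```

```text
t 4.7 p [0.4758 0.3395 0.0532] yyaw -90.09 tilt [0.0008 0.0012] q [-1.2   0.7   0.64  1.95 -0.64  0.7  -1.74] F [-0.7 -0.2  6.4] T [-0.12  0.42 -0.03] w 0.198 g 87.4
```

Call:
{"method": "drive_tool", "body": {"increments": [{"claw": 0.005, "dx": 0, "dy": 0, "dz": -0.01, "wx": 0, "wy": 0, "wz": 0}, {"claw": 0.005, "dx": 0, "dy": 0, "dz": -0.03, "wx": 0, "wy": 0, "wz": 0}, {"claw": 0.005, "dx": 0, "dy": 0, "dz": -0.035, "wx": 0, "wy": 0, "wz": 0}, {"claw": 0.005, "dx": 0, "dy": 0, "dz": -0.015, "wx": 0, "wy": 0, "wz": 0}, {"claw": 0.005, "dx": 0.0088, "dy": 0.0205, "dz": 0, "wx": 0, "wy": 0, "wz": 0}, {"claw": 0.005, "dx": 0.0176, "dy": 0.0411, "dz": 0, "wx": 0, "wy": 0, "wz": 0}, {"claw": 0.005, "dx": 0.0177, "dy": 0.0411, "dz": 0, "wx": 0, "wy": 0, "wz": 0}, {"claw": 0.005, "dx": 0.0177, "dy": 0.0411, "dz": 0, "wx": 0, "wy": 0, "wz": 0}, {"claw": 0.005, "dx": 0.0177, "dy": 0.0411, "dz": 0, "wx": 0, "wy": 0, "wz": 0}, {"claw": 0.005, "dx": 0.0088, "dy": 0.0206, "dz": 0, "wx": 0, "wy": 0, "wz": -4}, {"claw": 0.005, "dx": 0, "dy": 0, "dz": 0, "wx": 0, "wy": 0, "wz": -10}, {"claw": 0.005, "dx": 0, "dy": 0, "dz": 0, "wx": 0, "wy": 0, "wz": -10}, {"claw": 0.005, "dx": 0, "dy": 0, "dz": 0, "wx": 0, "wy": 0, "wz": -10}]}}

```text
t: 6.32
eef_pos: [0.5624, 0.1316, 0.1409]
tool_rot: [0.0, 0.956, 0.294, -0.001]
contact_force: [0.0, 0.2, -3.0]
gripper_width: 0.2
grasp_force: 88.2
```

Call:
{"method": "drive_tool", "body": {"increments": [{"claw": 0.005, "dx": 0, "dy": 0, "dz": 0, "wx": 0, "wy": 0, "wz": -10}, {"claw": 0.005, "dx": 0, "dy": 0, "dz": 0, "wx": 0, "wy": 0, "wz": -10}, {"claw": 0.005, "dx": 0, "dy": 0, "dz": 0, "wx": 0, "wy": 0, "wz": -10}, {"claw": 0.005, "dx": 0, "dy": 0, "dz": 0, "wx": 0, "wy": 0, "wz": -10}, {"claw": 0.005, "dx": 0, "dy": 0, "dz": 0, "wx": 0, "wy": 0, "wz": -10}, {"claw": 0.005, "dx": 0, "dy": 0, "dz": 0, "wx": 0, "wy": 0, "wz": -9}, {"claw": 0.005, "dx": 0, "dy": 0, "dz": 0, "wx": 0, "wy": 0, "wz": -4}, {"claw": 0.005, "dx": 0, "dy": 0, "dz": 0, "wx": 0, "wy": 0, "wz": 0}]}}

```text
t: 7.32
eef_pos: [0.5624, 0.1318, 0.1411]
tool_rot: [-0.001, 0.664, 0.748, -0.001]
contact_force: [0.3, -0.3, -2.4]
gripper_width: 0.197
grasp_force: 88.2
```

```bash
cat >> h.py <<'E'
def axis(W,seat=(.5812,-.005),yaw=7.0):
    "world cloud -> stop frame"
    a=np.radians(yaw);D=W-np.array([*seat,0]);return np.stack([D[...,0]*np.cos(a)+D[...,1]*np.sin(a),-D[...,0]*np.sin(a)+D[...,1]*np.cos(a),D[...,2]],-1)
E
python3 - <<'E'
from h import *
o,y=st();print("tcp in stop",np.round(axis(o["eef_pos"]),4))
out=[]
for n,b in [("top",(290,150,450,270)),("side",(230,150,390,270))]:
    p,d=read_camera(n);out.append(cv2.resize(p[b[1]:b[3],b[0]:b[2],::-1],None,fx=2.5*2,fy=5,interpolation=cv2.INTER_CUBIC))
    S=axis(cloud(d,calibration(n)))
    rect(S,n+" bar",-.03,.03,.0,.12,.095,.13)
    s=(abs(S[...,0])<.02)&(S[...,1]>.02)&(S[...,1]<.11)&(S[...,2]>.08)&(S[...,2]<.14);Q=S[s]
    if s.sum()>20:
        print(n,s.sum(),"pitch z=",np.polyfit(Q[:,1],Q[:,2],1))
cv2.imwrite("pics/c2.png",cv2.resize(np.vstack(out),(800*3//5*1,720*3//5*5//3//1) if 0 else (400,600)))
E
```

```text
t 7.33 p [0.5624 0.1318 0.1411] yyaw 6.79 tilt [-0.0022 -0.0008] q [-0.58  0.47  0.31  1.91 -0.19  0.8  -0.04] F [ 0.3 -0.3 -2.4] T [0.07 0.03 0.06] w 0.197 g 88.2
tcp in stop [-0.0019  0.1381  0.1411]
top bar 28 [-7.  20.3] [32.  28.5] 67.9 z 0.1051
top 24 pitch z= [0.47708763 0.0905536 ]
side bar 52 [-2.3 60.6] [ 30.6 119.2] 4.0 z 0.1061
side 58 pitch z= [-0.09108878  0.1088305 ]
```

View pics/c2.png

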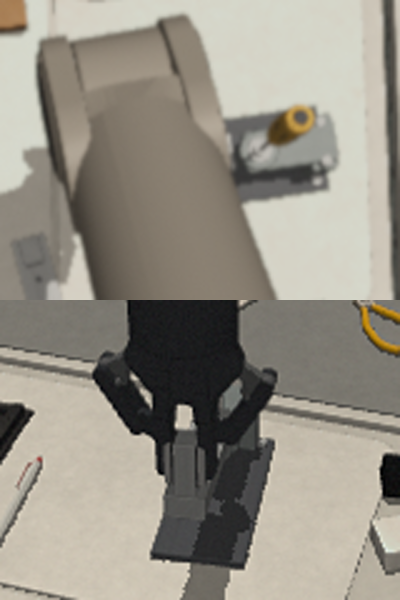

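The top crop shows the wrist clear of the driver handle (at about (290,125)). The side crop shows the bar aligned above the bed. I lower it with the post at y of about 140 mm.

Call:
{"method": "drive_tool", "body": {"increments": [{"claw": 0.005, "dx": 0.002, "dy": 0.0019, "dz": 0.025, "wx": 0, "wy": 0, "wz": -0.2}, {"claw": 0.005, "dx": 0, "dy": 0, "dz": 0.03, "wx": 0, "wy": 0, "wz": 0}, {"claw": 0.005, "dx": 0, "dy": 0, "dz": 0.018, "wx": 0, "wy": 0, "wz": 0}, {"claw": 0.005, "dx": 0, "dy": 0, "dz": 0.003, "wx": 0, "wy": 0, "wz": 0}, {"claw": 0.005, "dx": 0, "dy": 0, "dz": 0, "wx": 0, "wy": 0, "wz": 0}, {"claw": 0.005, "dx": 0, "dy": 0, "dz": 0, "wx": 0, "wy": 0, "wz": 0}]}}

```text
t: 8.18
eef_pos: [0.5657, 0.1358, 0.0673]
tool_rot: [0.0, 0.662, 0.75, 0.001]
contact_force: [0.1, -0.4, -2.6]
gripper_width: 0.198
grasp_force: 88.0
```

```bash
python3 - <<'E'
from h import *
o,y,p,W=wrist("w3");print("tcp in stop",np.round(axis(o["eef_pos"]),4))
p,d=read_camera("side");S=axis(cloud(d,calibration("side")));cv2.imwrite("pics/s3.png",cv2.resize(p[130:270,220:400,::-1],None,fx=4,fy=4,interpolation=cv2.INTER_CUBIC))
s=(abs(S[...,0])<.012)&(S[...,1]>.03)&(S[...,1]<.12)&(S[...,2]>.022)&(S[...,2]<.04);Q=S[s];print(s.sum())
if s.sum()>20: print("pitch",np.polyfit(Q[:,1],Q[:,2],1),np.median(Q[:,2]))
E
```

```text
t 8.18 p [0.5657 0.1358 0.0673] yyaw 7.1 tilt [0.0017 0.0006] q [-0.55  0.58  0.27  1.94 -0.24  0.65 -0.  ] F [ 0.1 -0.4 -2.6] T [ 0.06 -0.01  0.01] w 0.198 g 88.0
tcp in stop [0.0018 0.1417 0.0673]
28
pitch [0.05037136 0.03029957] 0.032456755495355316
```

View pics/s3.png

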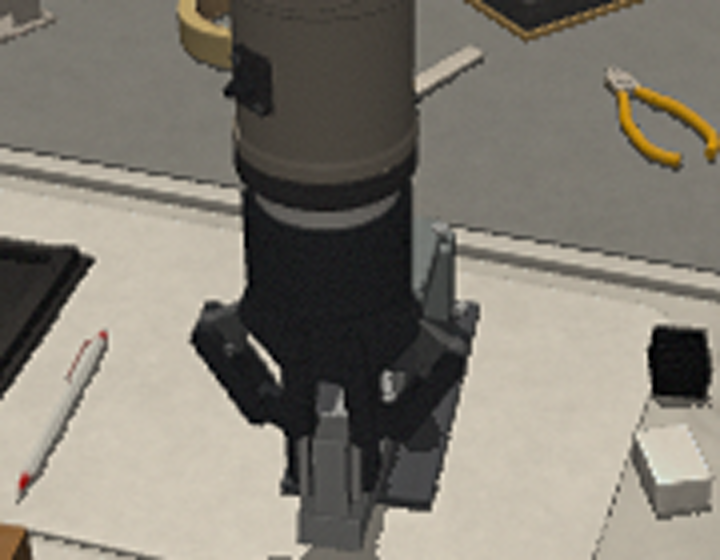

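The side view shows the bar still a few mm above the bed and level. I lower it the rest of the way.

Call:
{"method": "drive_tool", "body": {"increments": [{"claw": 0.005, "dx": 0, "dy": -0.001, "dz": 0.002, "wx": 0, "wy": 0, "wz": 0}, {"claw": 0.005, "dx": 0, "dy": -0.0005, "dz": 0.002, "wx": 0, "wy": 0, "wz": 0}, {"claw": 0.005, "dx": 0, "dy": 0, "dz": 0.0015, "wx": 0, "wy": 0, "wz": 0}, {"claw": 0.005, "dx": 0, "dy": 0, "dz": 0, "wx": 0, "wy": 0, "wz": 0}]}}

```text
t: 8.78
eef_pos: [0.5642, 0.1365, 0.0617]
tool_rot: [0.0, 0.662, 0.75, 0.001]
contact_force: [-0.9, 2.6, 6.8]
gripper_width: 0.203
grasp_force: 89.4
```

```bash
python3 -c "
from h import *
o,y=st();print(axis(o['eef_pos']))"
```

```text
t 8.78 p [0.5642 0.1365 0.0617] yyaw 7.16 tilt [0.0016 0.0013] q [-0.54  0.59  0.26  1.94 -0.24  0.64 -0.  ] F [-0.9  2.6  6.8] T [-0.12  0.26 -0.08] w 0.203 g 89.4
[0.00038383 0.14256555 0.06167976]
```

Call:
{"method": "drive_tool", "body": {"increments": [{"claw": 0.005, "dx": 0, "dy": 0, "dz": -0.0006, "wx": 0, "wy": 0, "wz": 0}, {"claw": 0.005, "dx": -0.006, "dy": 0, "dz": 0, "wx": 0, "wy": 0, "wz": 0}, {"claw": 0.005, "dx": -0.008, "dy": 0, "dz": 0, "wx": 0, "wy": 0, "wz": 0}, {"claw": 0.005, "dx": -0.008, "dy": 0, "dz": 0, "wx": 0, "wy": 0, "wz": 0}, {"claw": 0.005, "dx": -0.008, "dy": 0, "dz": 0, "wx": 0, "wy": 0, "wz": 0}, {"claw": 0.005, "dx": 0, "dy": 0, "dz": 0, "wx": 0, "wy": 0, "wz": 0}]}}

```text
t: 9.52
eef_pos: [0.5679, 0.1049, 0.0618]
tool_rot: [0.001, 0.662, 0.749, 0.0]
contact_force: [0.6, 0.7, 2.7]
gripper_width: 0.199
grasp_force: 89.0
```

```bash
python3 -c "
from h import *
o,y=st();print(axis(o['eef_pos']))"
```

```text
t 9.53 p [0.5679 0.1049 0.0618] yyaw 7.07 tilt [ 0.0014 -0.0002] q [-0.49  0.59  0.26  1.95 -0.24  0.64  0.05] F [0.6 0.7 2.7] T [-0.28 -0.33  0.16] w 0.199 g 89.0
[0.0001726  0.11070779 0.06177502]
```

Call:
{"method": "drive_tool", "body": {"increments": [{"claw": 0.005, "dx": -0.006, "dy": 0, "dz": 0, "wx": 0, "wy": 0, "wz": 0}, {"claw": 0.005, "dx": -0.006, "dy": 0, "dz": 0, "wx": 0, "wy": 0, "wz": 0}, {"claw": 0.005, "dx": -0.006, "dy": 0, "dz": 0, "wx": 0, "wy": 0, "wz": 0}, {"claw": 0.005, "dx": -0.0015, "dy": 0, "dz": 0, "wx": 0, "wy": 0, "wz": 0}, {"claw": 0.005, "dx": 0, "dy": 0, "dz": 0, "wx": 0, "wy": 0, "wz": 0}, {"claw": 0.005, "dx": 0, "dy": 0, "dz": 0, "wx": 0, "wy": 0, "wz": 0}]}}

```text
t: 10.28
eef_pos: [0.57, 0.0872, 0.0617]
tool_rot: [-0.0, 0.662, 0.75, 0.001]
contact_force: [-1.3, 4.5, 4.6]
gripper_width: 0.194
grasp_force: 89.5
```

```bash
python3 - <<'E'
from h import *
o,y=st();print(axis(o['eef_pos']))
E
```

```text
t 10.28 p [0.57   0.0872 0.0617] yyaw 7.16 tilt [0.0008 0.0009] q [-0.46  0.58  0.26  1.95 -0.24  0.64  0.08] F [-1.3  4.5  4.6] T [ 0.3  -0.05  0.01] w 0.194 g 89.5
[8.78145391e-05 9.29064634e-02 6.17475618e-02]
```

Call:
{"method": "drive_tool", "body": {"increments": [{"claw": 0.005, "dx": -0.0024, "dy": 0, "dz": 0, "wx": 0, "wy": 0, "wz": 0}, {"claw": 0.005, "dx": 0, "dy": 0, "dz": 0, "wx": 0, "wy": 0, "wz": 0}, {"claw": 0.005, "dx": 0, "dy": 0, "dz": 0, "wx": 0, "wy": 0, "wz": 0}]}}

```text
t: 10.65
eef_pos: [0.5702, 0.0853, 0.0618]
tool_rot: [-0.0, 0.661, 0.75, 0.001]
contact_force: [-0.4, 5.1, 5.9]
gripper_width: 0.201
grasp_force: 89.5
```

```bash
python3 - <<'E'
from h import *
o,y=st();print(axis(o['eef_pos']))
E
```

```text
t 10.65 p [0.5702 0.0853 0.0618] yyaw 7.18 tilt [0.0008 0.0013] q [-0.45  0.58  0.26  1.95 -0.24  0.64  0.08] F [-0.4  5.1  5.9] T [0.56 0.03 0.04] w 0.201 g 89.5
[0.00013006 0.09091618 0.06179799]
```

Good; I release and rise straight up.

Call:
{"method": "drive_tool", "body": {"increments": [{"claw": 0.03, "dx": 0, "dy": 0, "dz": 0, "wx": 0, "wy": 0, "wz": 0}, {"claw": 0.06, "dx": 0, "dy": 0, "dz": 0, "wx": 0, "wy": 0, "wz": 0}, {"claw": 0.0854, "dx": 0, "dy": 0, "dz": 0, "wx": 0, "wy": 0, "wz": 0}, {"claw": 0.0854, "dx": 0, "dy": 0, "dz": 0, "wx": 0, "wy": 0, "wz": 0}, {"claw": 0.0854, "dx": 0, "dy": 0, "dz": -0.02, "wx": 0, "wy": 0, "wz": 0}, {"claw": 0.0854, "dx": 0, "dy": 0, "dz": -0.05, "wx": 0, "wy": 0, "wz": 0}, {"claw": 0.0854, "dx": 0, "dy": 0, "dz": -0.05, "wx": 0, "wy": 0, "wz": 0}, {"claw": 0.0854, "dx": 0, "dy": 0, "dz": -0.05, "wx": 0, "wy": 0, "wz": 0}, {"claw": 0.0854, "dx": 0, "dy": 0, "dz": -0.05, "wx": 0, "wy": 0, "wz": 0}, {"claw": 0.0854, "dx": 0, "dy": 0, "dz": -0.015, "wx": 0, "wy": 0, "wz": 0}, {"claw": 0.0854, "dx": 0, "dy": 0, "dz": 0, "wx": 0, "wy": 0, "wz": 0}]}}

```text
t: 12.02
eef_pos: [0.5701, 0.084, 0.2968]
tool_rot: [0.0, 0.662, 0.75, 0.001]
contact_force: [0.5, 0.2, -0.6]
gripper_width: 0.997
grasp_force: 0.0
```

```bash
python3 - <<'E'
from h import *
o,y,p,W=wrist("w4");print(axis(o['eef_pos']))
S=axis(W)
rect(S,"post",-.03,.03,.05,.13,.069,.08);rect(S,"bar",-.03,.03,.015,.13,.023,.034);rect(S,"htop",-.05,.05,-.05,.05,.24,.262)
rect(S,"bedrear",-.05,.05,.0,.13,.005,.012)
p,d=read_camera("side");T=axis(cloud(d,calibration("side")))
rect(T,"side post",-.03,.03,.05,.13,.069,.08);rect(T,"side htop",-.05,.05,-.05,.05,.245,.262);rect(T,"side bar",-.03,.03,.015,.13,.023,.034)
a=cv2.resize(p[150:270,270:370,::-1],(500,600),interpolation=cv2.INTER_CUBIC);cv2.imwrite("pics/s4.png",a)
E
```

```text
t 12.03 p [0.5701 0.084  0.2968] yyaw 7.11 tilt [0.0013 0.0007] q [-0.55  0.28  0.36  1.77 -0.11  1.11 -0.02] F [ 0.5  0.2 -0.6] T [-0.    0.03 -0.  ] w 0.997 g 0.0
[-1.92844813e-04  8.97269832e-02  2.96837840e-01]
post 383 [ 0.1 91.2] [16.9 23.9] 0.3 z 0.0737
bar 1467 [ 0.4 60.5] [31.3 91. ] 0.8 z 0.0289
htop 520 [0.4 2.8] [23.  11.8] 1.1 z 0.246
bedrear 2877 [ 0.6 52.1] [ 80.1 104.4] 0.4 z 0.0088
side post 78 [-0.4 93.4] [26.1 16.9] 89.6 z 0.0735
side htop 87 [-0.8  2.5] [19.3 21.3] 89.8 z 0.2522
side bar 255 [-0.1 62.2] [32.2 94.1] 0.0 z 0.0286
```

View pics/w4.png

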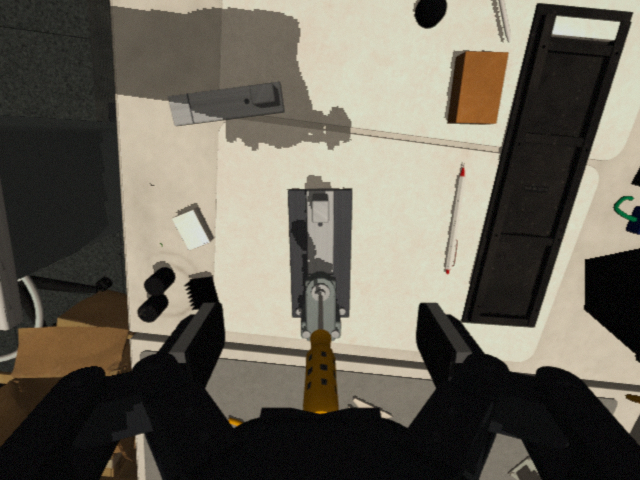

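View pics/s4.png

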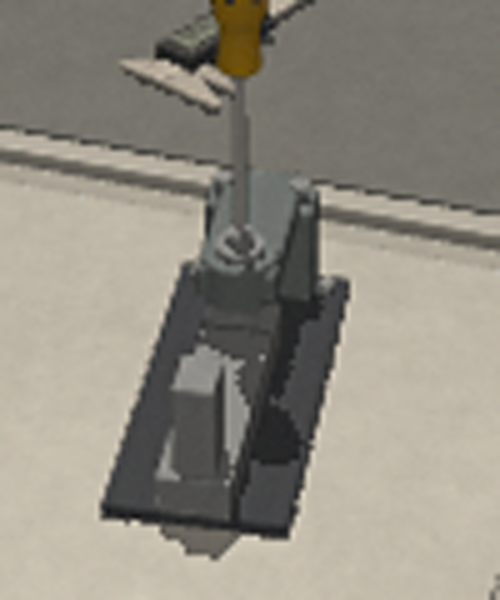

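The wrist view shows the post at (320,208), the hub at (320,287) and the bed's far edge at row ~188. In the side view the bar's rear sits about flush with the bed edge, and it should be 3 mm inside. I refine that relation.

```bash
cat > m.py <<'E'
from h import *
import sys
def ray(u,v,z,o=None,n="wrist"):
    c=calibration(n);K=np.array(c["intrinsics"]);r=np.array([(u-K[0,2])/K[0,0],(v-K[1,2])/K[1,1],1])
    if n=="wrist":
        M=np.array(c["mount"]);w,x,y,zz=o["tool_rot"];Rt=R.from_quat([x,y,zz,w]).as_matrix()
        C=Rt@M[:3,3]+o["eef_pos"];D=Rt@M[:3,:3]@r
    else:
        Rm=np.array(c["R"]);C=-Rm.T@np.array(c["t"]);D=Rm.T@r
    return axis(C+D*(z-C[2])/D[2])
E
python3 - <<'E'
from m import *
o,_=st()
g=cv2.imread("pics/w4.png",0)
for u in (298,300,318,322,344): print(u,g[180:205,u].tolist())
print([ (v,np.round(ray(300,v,.008,o)[1]*1000,1)) for v in (186,188,190)],[ (v,np.round(ray(320,v,.028,o)[1]*1000,1)) for v in (186,188,190,192,194)])
for u,v,z in [(320,287,.067),(321,334,.158)]: print("hub",np.round(ray(u,v,z,o)*1000,1))
print("side handle bottom",np.round(ray(317.6,163.5,.158,n="side")*1000,1))
a=cv2.imread("pics/w4.png")[170:300,280:360]
b=cv2.imread("pics/s4.png")
cv2.imwrite("pics/w4c.png",cv2.resize(a,(369,600),interpolation=cv2.INTER_CUBIC))
E
```

```text
t 12.12 p [0.5689 0.0839 0.2947] yyaw 7.12 tilt [-0.0027 -0.0007] q [-0.55  0.29  0.36  1.77 -0.11  1.11 -0.02] F [-0.4 -0.7 -0.5] T [-0.02 -0.03  0.  ] w 0.998 g 0.0
298 [212, 211, 216, 213, 215, 215, 212, 198, 118, 50, 42, 63, 67, 66, 68, 68, 69, 65, 65, 67, 64, 70, 71, 69, 68]
300 [213, 215, 214, 214, 212, 215, 214, 210, 187, 70, 49, 66, 65, 62, 66, 68, 65, 67, 68, 66, 64, 64, 65, 63, 65]
318 [111, 109, 110, 112, 109, 115, 109, 108, 79, 49, 52, 71, 67, 59, 50, 47, 48, 47, 51, 52, 70, 129, 160, 171, 171]
322 [168, 152, 116, 109, 109, 114, 113, 106, 71, 51, 47, 69, 71, 57, 50, 45, 45, 47, 48, 51, 75, 127, 163, 167, 168]
344 [215, 213, 213, 214, 211, 212, 204, 164, 104, 42, 53, 67, 68, 68, 69, 70, 68, 66, 68, 68, 71, 73, 70, 70, 71]
[(186, np.float64(108.0)), (188, np.float64(105.6)), (190, np.float64(103.2))] [(186, np.float64(111.1)), (188, np.float64(108.8)), (190, np.float64(106.4)), (192, np.float64(104.1)), (194, np.float64(101.8))]
hub [-1.7  1.6 67. ]
hub [ -0.5  -0.3 158. ]
side handle bottom [ -0.2  -3.  158. ]
```

View pics/w4c.png

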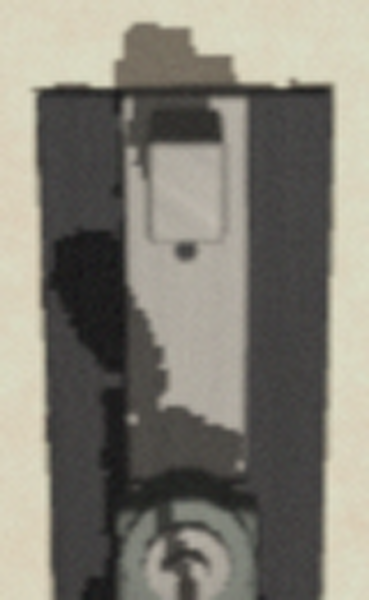

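```bash
python3 - <<'E'
from m import *
c=calibration("side");Z=np.median([read_camera("side")[1] for _ in range(5)],0)
S=axis(cloud(Z,c))
def prof(nm,x0,x1):
    s=(S[...,0]>x0)&(S[...,0]<x1)&(S[...,1]>.06)&(S[...,1]<.14)
    print(nm)
    # per image column: list (y,z) going down
    for u in np.unique(np.where(s)[1])[::2]:
        v=np.where(s[:,u])[0];print(u,[(int(a),round(S[a,u,1]*1e3,1),round(S[a,u,2]*1e3,1)) for a in v if S[a,u,1]>.098][:12])
prof("bar",-.006,.006);prof("bed",-.032,-.026);prof("bed+",.026,.032)
t,d=read_camera("top");T=axis(cloud(d,calibration("top")));rect(T,"top bed",-.05,.05,.0,.13,.005,.012);rect(T,"top bar",-.03,.03,.0,.13,.024,.034)
o,_=st();print([(v,np.round(ray(300,v,.008,o)[1]*1000,1)) for v in (315,317,319)])
E
```

```text
bar
296 [(0, np.float64(128.3), np.float64(497.6)), (1, np.float64(128.4), np.float64(496.3)), (2, np.float64(127.1), np.float64(494.7)), (3, np.float64(127.0), np.float64(493.4)), (4, np.float64(127.3), np.float64(492.2)), (5, np.float64(127.8), np.float64(491.0)), (6, np.float64(126.6), np.float64(489.4)), (7, np.float64(127.2), np.float64(488.2)), (8, np.float64(127.1), np.float64(486.9)), (9, np.float64(127.0), np.float64(485.5)), (10, np.float64(127.2), np.float64(484.3)), (11, np.float64(126.9), np.float64(482.9))]
298 [(0, np.float64(127.5), np.float64(497.5)), (1, np.float64(127.5), np.float64(496.2)), (2, np.float64(127.4), np.float64(494.9)), (3, np.float64(128.4), np.float64(493.9)), (4, np.float64(128.5), np.float64(492.6)), (5, np.float64(128.3), np.float64(491.3)), (6, np.float64(128.8), np.float64(490.1)), (7, np.float64(127.1), np.float64(488.3)), (8, np.float64(127.1), np.float64(487.0)), (9, np.float64(128.1), np.float64(486.0)), (10, np.float64(126.7), np.float64(484.3)), (11, np.float64(128.6), np.float64(483.5))]
300 [(0, np.float64(128.2), np.float64(497.8)), (1
[... 8084 characters left out ...]
9, np.float64(98.5), np.float64(8.1)), (250, np.float64(103.3), np.float64(9.5)), (251, np.float64(105.0), np.float64(8.3)), (252, np.float64(106.0), np.float64(6.4)), (253, np.float64(104.8), np.float64(2.5)), (254, np.float64(106.9), np.float64(1.6)), (255, np.float64(110.7), np.float64(2.3)), (256, np.float64(112.2), np.float64(0.9))]
297 []
299 []
top bed 263 [  0.5 102.8] [101.4  56.5] 13.6 z 0.008
top bar 94 [-0.4 91.1] [32.1 36. ] 0.6 z 0.0281
t 12.43 p [0.5696 0.0839 0.2955] yyaw 7.11 tilt [-0.0015 -0.0006] q [-0.55  0.29  0.36  1.77 -0.11  1.11 -0.02] F [ 0.2 -0.3  0.5] T [-0.02  0.01  0.03] w 1.001 g 0.0
[(315, np.float64(-69.8)), (317, np.float64(-73.0)), (319, np.float64(-76.1))]
```

Both the wrist and side depth put the bar about 4 mm short of its place relative to the bed edge. I regrip and slide it 4 mm further in.

Call:
{"method": "drive_tool", "body": {"increments": [{"claw": 0.0854, "dx": 0.001, "dy": 0, "dz": 0.05, "wx": 0, "wy": 0, "wz": 0}, {"claw": 0.0854, "dx": 0, "dy": 0, "dz": 0.055, "wx": 0, "wy": 0, "wz": 0}, {"claw": 0.0854, "dx": 0, "dy": 0, "dz": 0.055, "wx": 0, "wy": 0, "wz": 0}, {"claw": 0.0854, "dx": 0, "dy": 0, "dz": 0.05, "wx": 0, "wy": 0, "wz": 0}, {"claw": 0.0854, "dx": 0, "dy": 0, "dz": 0.023, "wx": 0, "wy": 0, "wz": 0}, {"claw": 0.04, "dx": 0, "dy": 0, "dz": 0, "wx": 0, "wy": 0, "wz": 0}, {"claw": 0.005, "dx": 0, "dy": 0, "dz": 0, "wx": 0, "wy": 0, "wz": 0}, {"claw": 0.005, "dx": 0, "dy": 0, "dz": 0, "wx": 0, "wy": 0, "wz": 0}, {"claw": 0.005, "dx": 0, "dy": 0, "dz": 0, "wx": 0, "wy": 0, "wz": 0}, {"claw": 0.005, "dx": 0, "dy": 0, "dz": 0, "wx": 0, "wy": 0, "wz": 0}, {"claw": 0.005, "dx": 0, "dy": 0, "dz": 0, "wx": 0, "wy": 0, "wz": 0}], "newtons": 60}}

```text
t: 13.8
eef_pos: [0.5706, 0.0852, 0.0647]
tool_rot: [0.0, 0.662, 0.75, 0.001]
contact_force: [-1.5, 0.1, 6.9]
gripper_width: 0.197
grasp_force: 59.7
```

```bash
python3 -c "
from h import *
o,y=st();print(axis(o['eef_pos']))"
```

```text
t 13.8 p [0.5706 0.0852 0.0647] yyaw 7.1 tilt [0.002  0.0008] q [-0.46  0.58  0.27  1.95 -0.25  0.64  0.09] F [-1.5  0.1  6.9] T [-0.02  0.26 -0.05] w 0.197 g 59.7
[0.00045664 0.09082786 0.06466846]
```

Call:
{"method": "drive_tool", "body": {"increments": [{"claw": 0.005, "dx": -0.002, "dy": 0, "dz": 0, "wx": 0, "wy": 0, "wz": 0}, {"claw": 0.005, "dx": -0.0022, "dy": 0, "dz": 0, "wx": 0, "wy": 0, "wz": 0}, {"claw": 0.005, "dx": 0, "dy": 0, "dz": 0, "wx": 0, "wy": 0, "wz": 0}, {"claw": 0.005, "dx": 0, "dy": 0, "dz": 0, "wx": 0, "wy": 0, "wz": 0}]}}

```text
t: 14.3
eef_pos: [0.5711, 0.0832, 0.0647]
tool_rot: [-0.0, 0.661, 0.75, 0.002]
contact_force: [-1.8, 4.7, 6.6]
gripper_width: 0.202
grasp_force: 59.5
```

```bash
python3 -c "
from h import *
o,y=st();print(axis(o['eef_pos']))"
```

```text
t 14.3 p [0.5711 0.0832 0.0647] yyaw 7.21 tilt [0.002  0.0029] q [-0.46  0.58  0.27  1.95 -0.25  0.64  0.1 ] F [-1.8  4.7  6.6] T [ 0.82  0.28 -0.02] w 0.202 g 59.5
[0.00069312 0.08881672 0.06468768]
```

Call:
{"method": "drive_tool", "body": {"increments": [{"claw": 0.005, "dx": -0.002, "dy": 0, "dz": -0.001, "wx": 0, "wy": 0, "wz": 0}, {"claw": 0.005, "dx": 0, "dy": 0, "dz": 0, "wx": 0, "wy": 0, "wz": 0}, {"claw": 0.005, "dx": 0, "dy": 0, "dz": 0, "wx": 0, "wy": 0, "wz": 0}]}}

```text
t: 14.68
eef_pos: [0.5706, 0.0787, 0.0647]
tool_rot: [-0.0, 0.662, 0.75, 0.0]
contact_force: [-1.8, 1.6, 6.2]
gripper_width: 0.2
grasp_force: 59.5
```

```bash
python3 -c "
from h import *
o,y=st();print(axis(o['eef_pos']))"
```

```text
t 14.68 p [0.5706 0.0787 0.0647] yyaw 7.1 tilt [0.0001 0.0002] q [-0.45  0.58  0.27  1.95 -0.25  0.64  0.1 ] F [-1.8  1.6  6.2] T [0.29 0.43 0.05] w 0.2 g 59.5
[-0.00035686  0.08442014  0.06473239]
```

Call:
{"method": "drive_tool", "body": {"increments": [{"claw": 0.03, "dx": 0, "dy": 0, "dz": 0, "wx": 0, "wy": 0, "wz": 0}, {"claw": 0.06, "dx": 0, "dy": 0, "dz": 0, "wx": 0, "wy": 0, "wz": 0}, {"claw": 0.0854, "dx": 0, "dy": 0, "dz": 0, "wx": 0, "wy": 0, "wz": 0}, {"claw": 0.0854, "dx": 0, "dy": 0, "dz": 0, "wx": 0, "wy": 0, "wz": 0}, {"claw": 0.0854, "dx": 0, "dy": 0, "dz": -0.02, "wx": 0, "wy": 0, "wz": 0}, {"claw": 0.0854, "dx": 0, "dy": 0, "dz": -0.05, "wx": 0, "wy": 0, "wz": 0}, {"claw": 0.0854, "dx": 0, "dy": 0, "dz": -0.055, "wx": 0, "wy": 0, "wz": 0}, {"claw": 0.0854, "dx": 0, "dy": 0, "dz": -0.055, "wx": 0, "wy": 0, "wz": 0}, {"claw": 0.0854, "dx": 0, "dy": 0, "dz": -0.05, "wx": 0, "wy": 0, "wz": 0}, {"claw": 0.0854, "dx": 0.0, "dy": 0, "dz": -0.015, "wx": 0, "wy": 0, "wz": 0}, {"claw": 0.0854, "dx": 0, "dy": 0, "dz": 0, "wx": 0, "wy": 0, "wz": 0}, {"claw": 0.0854, "dx": 0, "dy": 0, "dz": 0, "wx": 0, "wy": 0, "wz": 0}]}}

```text
t: 16.18
eef_pos: [0.5695, 0.0788, 0.3074]
tool_rot: [-0.001, 0.662, 0.75, -0.001]
contact_force: [-0.3, 0.3, 0.2]
gripper_width: 0.998
grasp_force: 0.0
```

```bash
python3 - <<'E'
from m import *
o,y,p,W=wrist("w5");S=axis(W);g=cv2.imread("pics/w5.png",0)
rect(S,"post",-.03,.03,.05,.13,.069,.08);rect(S,"bar",-.03,.03,.015,.13,.023,.034);rect(S,"bedrear",-.05,.05,.0,.13,.005,.012)
for u in (300,320,334,344): print(u,g[178:206,u].tolist())
Z=np.median([read_camera("side")[1] for _ in range(5)],0);S=axis(cloud(Z,calibration("side")))
m=lambda *b:(S[...,0]>b[0])&(S[...,0]<b[1])&(S[...,1]>b[2])&(S[...,1]<b[3])&(S[...,2]>b[4])&(S[...,2]<b[5])
print("post rear y",np.median(S[m(-.007,.007,.08,.12,.042,.068)][:,1]), "bed edge",[np.round(np.percentile(S[m(a,b,.05,.12,.0055,.012)][:,1],[97,100]),4) for a,b in ((-.036,-.02),(.02,.036))])
b=S[m(-.012,.012,.09,.12,.012,.025)];print("bar rear face",len(b),np.median(b[:,1]))
# handle axis from side: rows of handle pixels
h=S[m(-.03,.03,-.03,.03,.17,.24)];print("side handle pts mean",h.mean(0),np.percentile(h[:,0],[1,99]),np.percentile(h[:,1],[1,99]))
S=axis(W);h=S[m(-.03,.03,-.03,.03,.165,.24)];print("wrist handle",len(h),h.mean(0),np.percentile(h[:,0],[1,99]),np.percentile(h[:,1],[1,99]))
h=S[m(-.03,.03,-.03,.03,.249,.262)];print("wrist htop",len(h),np.percentile(h[:,0],[1,99]) if len(h) else 0,np.percentile(h[:,1],[1,99]) if len(h) else 0)
E
```

```text
t 16.18 p [0.5695 0.0788 0.3074] yyaw 7.12 tilt [-0.0031 -0.0009] q [-0.55  0.28  0.38  1.76 -0.11  1.13 -0.01] F [-0.3  0.3  0.2] T [-0.04  0.02 -0.04] w 0.998 g 0.0
post 368 [ 0.1 85. ] [23.2 17.5] 89.9 z 0.0736
bar 1278 [ 0.1 57.2] [84.5 31.9] 89.7 z 0.0289
bedrear 2879 [ 0.7 51.8] [ 80.2 103.8] 0.3 z 0.0088
300 [217, 217, 218, 218, 198, 98, 42, 58, 66, 65, 66, 67, 67, 67, 65, 68, 64, 68, 69, 67, 69, 67, 65, 67, 68, 68, 67, 68]
320 [115, 113, 115, 116, 105, 81, 34, 32, 30, 32, 46, 55, 61, 70, 69, 53, 50, 48, 48, 49, 50, 73, 126, 164, 173, 174, 176, 177]
334 [215, 212, 212, 196, 115, 64, 49, 64, 72, 68, 59, 58, 91, 139, 149, 151, 150, 150, 147, 147, 147, 147, 148, 142, 141, 141, 141, 137]
344 [217, 218, 217, 205, 166, 77, 49, 64, 72, 69, 70, 72, 70, 74, 71, 70, 68, 72, 72, 73, 70, 71, 72, 70, 74, 72, 67, 71]
post rear y 0.09731106276001426 bed edge [array([0.105 , 0.1056]), array([0.1053, 0.106 ])]
bar rear face 55 0.10036401546121361
side handle pts mean [-0.00159257  0.00500517  0.20801187] [-0.0115484   0.01032211] [-0.00228654  0.00929918]
wrist handle 1552 [0.00069282 0.00454303 0.21001081] [-0.01057867  0.01230701] [-0.00412092  0.00810403]
wrist htop 709 [-0.0091348  0.0105343] [-0.00891212  0.00718705]
```

```bash
python3 - <<'E'
from m import *
o,y,p,W=wrist("w6");S=axis(W)
m=lambda *b:(S[...,0]>b[0])&(S[...,0]<b[1])&(S[...,1]>b[2])&(S[...,1]<b[3])&(S[...,2]>b[4])&(S[...,2]<b[5])
for z0 in (.165,.18,.195,.21,.225):
    h=S[m(-.03,.03,-.03,.03,z0,z0+.015)]
    f=[];xs=np.arange(-.013,.014,.002)
    for x in xs:
        q=h[abs(h[:,0]-x)<.001]; f.append(round(1e3*np.median(q[:,1]),1) if len(q)>3 else None)
    print(z0,f, np.round(1e3*np.percentile(h[:,0],[1,99]),1))
h=S[m(-.03,.03,-.03,.03,.249,.262)];r=cv2.minAreaRect((h[:,:2]*1e3).astype(np.float32));print(r)
E
```

```text
t 16.48 p [0.5703 0.0788 0.3086] yyaw 7.11 tilt [-0.0013 -0.0005] q [-0.55  0.28  0.38  1.76 -0.11  1.13 -0.01] F [ 0.7  0.3 -0.1] T [-0.02 -0.04 -0.01] w 1.0 g 0.0
0.165 [None, None, None, np.float64(-0.3), np.float64(1.9), np.float64(3.9), np.float64(4.3), np.float64(4.5), np.float64(4.1), np.float64(3.2), np.float64(1.9), np.float64(0.1), None, None] [-7.7  9.2]
0.18 [None, np.float64(-0.2), np.float64(1.1), np.float64(3.7), np.float64(5.6), np.float64(7.1), np.float64(7.6), np.float64(7.0), np.float64(6.4), np.float64(6.3), np.float64(5.9), np.float64(4.5), np.float64(0.4), np.float64(-4.6)] [-10.4  12.6]
0.195 [None, np.float64(-0.1), np.float64(1.2), np.float64(3.4), np.float64(5.7), np.float64(7.0), np.float64(7.3), np.float64(7.0), np.float64(6.7), np.float64(6.1), np.float64(5.8), np.float64(4.3), np.float64(-0.7), np.float64(-4.0)] [-10.6  12.3]
0.21 [None, np.float64(-0.8), np.float64(1.1), np.float64(3.5), np.float64(5.7), np.float64(7.1), np.float64(7.4), np.float64(7.1), np.float64(6.7), np.float64(6.3), np.float64(5.6), np.float64(4.2), np.float64(0.0), np.float64(-3.9)] [-10.4  12.1]
0.225 [None, np.float64(-0.3), np.float64(1.7), np.float64(4.2), np.float64(6.0), np.float64(7.3), np.float64(7.7), np.float64(7.2), np.float64(6.8), np.float64(6.5), np.float64(6.0), np.float64(4.4), np.float64(0.3), np.float64(-4.0)] [-10.7  12.4]
((0.6480903625488281, -1.5659675598144531), (21.56817626953125, 19.517045974731445), 7.643063545227051)
```

The handle's front flat is turned about 11° clockwise (about +0.19 rad), with its centre near stop y −3 mm. The bar is now within about 2 mm of its place. I go over the driver, align, descend and close gently.

Call:
{"method": "drive_tool", "body": {"increments": [{"claw": 0.0854, "dx": -0.025, "dy": 0.0011, "dz": 0, "wx": 0, "wy": 0, "wz": 0}, {"claw": 0.0854, "dx": -0.035, "dy": 0, "dz": 0, "wx": 0, "wy": 0, "wz": 0}, {"claw": 0.0854, "dx": -0.0275, "dy": 0, "dz": 0, "wx": 0, "wy": 0, "wz": 0}, {"claw": 0.0854, "dx": 0, "dy": 0, "dz": 0, "wx": 0, "wy": 0, "wz": 5.5}, {"claw": 0.0854, "dx": 0, "dy": 0, "dz": 0, "wx": 0, "wy": 0, "wz": 5.5}, {"claw": 0.0854, "dx": 0, "dy": 0, "dz": 0, "wx": 0, "wy": 0, "wz": 0}, {"claw": 0.0854, "dx": 0, "dy": 0, "dz": 0, "wx": 0, "wy": 0, "wz": 0}]}}

```text
t: 17.4
eef_pos: [0.5824, -0.0077, 0.3093]
tool_rot: [-0.0, 0.73, 0.683, -0.0]
contact_force: [-0.1, 0.7, 0.0]
gripper_width: 0.999
grasp_force: 0.0
```

```bash
python3 - <<'E'
from h import *
for _ in range(3):
    o,y=st();print(np.round(axis(o['eef_pos']),4));read_camera("top")
delta([.5821,-.0079,.218],y,o["eef_pos"])
E
```

```text
t 17.4 p [ 0.5824 -0.0077  0.3093] yyaw -3.77 tilt [-0.0001  0.    ] q [-0.45  0.29  0.45  1.74 -0.14  1.14 -0.03] F [-0.1  0.7  0. ] T [ 0.03  0.01 -0.02] w 0.999 g 0.0
[ 0.0009 -0.0029  0.3093]
t 17.45 p [ 0.5824 -0.0077  0.3093] yyaw -3.79 tilt [-0.0001  0.    ] q [-0.45  0.29  0.45  1.74 -0.14  1.14 -0.03] F [0.  0.  0.7] T [-0.04  0.01 -0.01] w 0.999 g 0.0
[ 0.0009 -0.0028  0.3093]
t 17.5 p [ 0.5824 -0.0078  0.3094] yyaw -3.82 tilt [0. 0.] q [-0.45  0.29  0.45  1.74 -0.14  1.14 -0.03] F [-0.5 -0.8  0.7] T [-0.03  0.04  0.02] w 1.0 g 0.0
[ 0.0009 -0.0029  0.3094]
tool d [-0.0001 -0.0003  0.0914]
```

Call:
{"method": "drive_tool", "body": {"increments": [{"claw": 0.0854, "dx": 0, "dy": 0, "dz": 0.025, "wx": 0, "wy": 0, "wz": 0}, {"claw": 0.0854, "dx": 0, "dy": 0, "dz": 0.03, "wx": 0, "wy": 0, "wz": 0}, {"claw": 0.0854, "dx": 0, "dy": 0, "dz": 0.025, "wx": 0, "wy": 0, "wz": 0}, {"claw": 0.0854, "dx": 0, "dy": 0, "dz": 0.011, "wx": 0, "wy": 0, "wz": 0}, {"claw": 0.06, "dx": 0, "dy": 0, "dz": 0, "wx": 0, "wy": 0, "wz": 0}, {"claw": 0.035, "dx": 0, "dy": 0, "dz": 0, "wx": 0, "wy": 0, "wz": 0}, {"claw": 0.015, "dx": 0, "dy": 0, "dz": 0, "wx": 0, "wy": 0, "wz": 0}, {"claw": 0.015, "dx": 0, "dy": 0, "dz": 0, "wx": 0, "wy": 0, "wz": 0}, {"claw": 0.015, "dx": 0, "dy": 0, "dz": 0, "wx": 0, "wy": 0, "wz": 0}, {"claw": 0.015, "dx": 0, "dy": 0, "dz": 0, "wx": 0, "wy": 0, "wz": 0}], "newtons": 40}}

```text
t: 18.8
eef_pos: [0.5822, -0.0079, 0.2194]
tool_rot: [-0.0, 0.731, 0.683, 0.0]
contact_force: [-4.7, -0.5, 5.4]
gripper_width: 0.271
grasp_force: 40.8
```

```bash
python3 - <<'E'
from h import *
o,y=st();print(np.round(axis(o['eef_pos']),4))
E
```

```text
t 18.8 p [ 0.5822 -0.0079  0.2194] yyaw -3.89 tilt [-0.0001  0.0006] q [-0.43  0.38  0.43  1.84 -0.19  0.95  0.02] F [-4.7 -0.5  5.4] T [0.06 0.67 0.05] w 0.271 g 40.8
[ 0.0006 -0.003   0.2194]
```

Call:
{"method": "drive_tool", "body": {"increments": [{"claw": 0.015, "dx": 0, "dy": -0.0006, "dz": 0, "wx": 0, "wy": 0, "wz": 3}, {"claw": 0.015, "dx": 0, "dy": 0, "dz": 0, "wx": 0, "wy": 0, "wz": 6}, {"claw": 0.015, "dx": 0, "dy": 0, "dz": 0, "wx": 0, "wy": 0, "wz": 6}, {"claw": 0.015, "dx": 0, "dy": 0, "dz": 0, "wx": 0, "wy": 0, "wz": 6}, {"claw": 0.015, "dx": 0, "dy": 0, "dz": 0, "wx": 0, "wy": 0, "wz": 6}, {"claw": 0.015, "dx": 0, "dy": 0, "dz": 0, "wx": 0, "wy": 0, "wz": 0}]}}

```text
t: 19.55
eef_pos: [0.5824, -0.008, 0.2194]
tool_rot: [0.0, 0.87, 0.494, 0.001]
contact_force: [-1.5, -1.0, 6.1]
gripper_width: 0.279
grasp_force: 40.7
```

```bash
python3 - <<'E'
from h import *
o,y=st();print(np.round(axis(o['eef_pos']),4))
E
```

```text
t 19.55 p [ 0.5824 -0.008   0.2194] yyaw -30.86 tilt [0.0016 0.0001] q [-0.51  0.4   0.54  1.85 -0.24  0.96 -0.4 ] F [-1.5 -1.   6.1] T [-0.15  0.2  -0.11] w 0.279 g 40.7
[ 0.0008 -0.0031  0.2194]
```

Forces are small, so I continue to a tool yaw of about −61° (driver at about 1.19 rad).

Call:
{"method": "drive_tool", "body": {"increments": [{"claw": 0.015, "dx": 0, "dy": 0, "dz": 0, "wx": 0, "wy": 0, "wz": 6}, {"claw": 0.015, "dx": 0, "dy": 0, "dz": 0, "wx": 0, "wy": 0, "wz": 6}, {"claw": 0.015, "dx": 0, "dy": 0, "dz": 0, "wx": 0, "wy": 0, "wz": 6}, {"claw": 0.015, "dx": 0, "dy": 0, "dz": 0, "wx": 0, "wy": 0, "wz": 6}, {"claw": 0.015, "dx": 0, "dy": 0, "dz": 0, "wx": 0, "wy": 0, "wz": 6}, {"claw": 0.015, "dx": 0, "dy": 0, "dz": 0, "wx": 0, "wy": 0, "wz": 0}, {"claw": 0.015, "dx": 0, "dy": 0, "dz": 0, "wx": 0, "wy": 0, "wz": 0}]}}

```text
t: 20.42
eef_pos: [0.5826, -0.0082, 0.2194]
tool_rot: [0.0, 0.968, 0.252, 0.001]
contact_force: [-1.2, 0.4, 5.5]
gripper_width: 0.268
grasp_force: 40.8
```

```bash
python3 - <<'E'
from h import *
o,y=st();print(np.round(axis(o['eef_pos']),4))
E
```

```text
t 20.43 p [ 0.5826 -0.0082  0.2194] yyaw -60.77 tilt [ 0.0019 -0.0001] q [-0.6   0.42  0.66  1.85 -0.31  0.97 -0.86] F [-1.2  0.4  5.5] T [-0.29  0.09  0.01] w 0.268 g 40.8
[ 0.0009 -0.0034  0.2194]
```

Call:
{"method": "drive_tool", "body": {"increments": [{"claw": 0.03, "dx": 0, "dy": 0, "dz": 0, "wx": 0, "wy": 0, "wz": 0}, {"claw": 0.06, "dx": 0, "dy": 0, "dz": 0, "wx": 0, "wy": 0, "wz": 0}, {"claw": 0.0854, "dx": 0, "dy": 0, "dz": 0, "wx": 0, "wy": 0, "wz": 0}, {"claw": 0.0854, "dx": 0, "dy": 0, "dz": 0, "wx": 0, "wy": 0, "wz": 0}, {"claw": 0.0854, "dx": 0, "dy": 0, "dz": -0.02, "wx": 0, "wy": 0, "wz": 0}, {"claw": 0.0854, "dx": 0, "dy": 0, "dz": -0.04, "wx": 0, "wy": 0, "wz": 0}, {"claw": 0.0854, "dx": 0, "dy": 0, "dz": -0.04, "wx": 0, "wy": 0, "wz": 0}, {"claw": 0.0854, "dx": 0.05, "dy": 0, "dz": 0, "wx": 0, "wy": 0, "wz": -10}, {"claw": 0.0854, "dx": 0.05, "dy": 0, "dz": 0, "wx": 0, "wy": 0, "wz": -10}, {"claw": 0.0854, "dx": 0, "dy": 0, "dz": 0, "wx": 0, "wy": 0, "wz": -10}, {"claw": 0.0854, "dx": 0, "dy": 0, "dz": 0, "wx": 0, "wy": 0, "wz": -10}, {"claw": 0.0854, "dx": 0, "dy": 0, "dz": 0, "wx": 0, "wy": 0, "wz": 0}, {"claw": 0.0854, "dx": 0, "dy": 0, "dz": 0, "wx": 0, "wy": 0, "wz": 0}]}}

```text
t: 22.05
eef_pos: [0.6642, 0.0479, 0.3184]
tool_rot: [-0.0, 0.825, 0.566, 0.0]
contact_force: [-0.1, 0.3, -0.3]
gripper_width: 1.002
grasp_force: 0.0
```

```bash
python3 - <<'E'
from m import *
st();p,d=read_camera("side");S=axis(cloud(d,calibration("side")))
m=lambda *b:(S[...,0]>b[0])&(S[...,0]<b[1])&(S[...,1]>b[2])&(S[...,1]<b[3])&(S[...,2]>b[4])&(S[...,2]<b[5])
print("post rear y",np.median(S[m(-.007,.007,.08,.12,.042,.068)][:,1]))
h=S[m(-.03,.03,-.03,.03,.18,.24)]
xs=np.arange(-.013,.014,.002);print([ (round(1e3*x),round(1e3*float(np.median(q[:,1])),1)) for x in xs if len(q:=h[abs(h[:,0]-x)<.0012])>3])
v,u=np.where(m(-.05,.05,-.05,.13,.0,.26));print(u.min(),u.max(),v.min(),v.max())
cv2.imwrite("pics/f.png",cv2.resize(p[110:270,250:390,::-1],(525,600),interpolation=cv2.INTER_CUBIC))
E
```

```text
t 22.05 p [0.6642 0.0479 0.3184] yyaw -21.09 tilt [-0.0001  0.0001] q [-0.53  0.45  0.52  1.53 -0.23  1.22 -0.34] F [-0.1  0.3 -0.3] T [ 0.01  0.   -0.  ] w 1.002 g 0.0
post rear y 0.09743576984453477
[(-11, 0.1), (-9, 2.2), (-7, 3.2), (-5, 7.4), (-3, 7.7), (-1, 8.5), (1, 7.5), (3, 7.2), (5, 6.9), (7, 6.4), (9, 2.5), (11, 1.7)]
283 342 118 266
```

View pics/f.png

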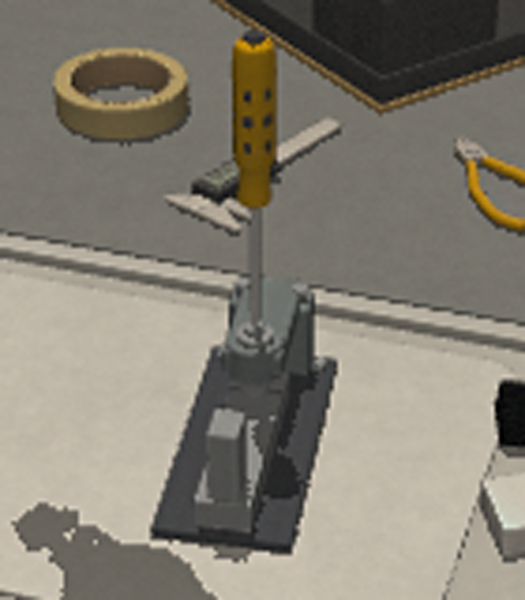

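The final view shows the bar on the bed with its end under the foot (hub at about (255,340)) and the driver upright and released. I hand in.

```bash
python3 -c "
from station import *
print(hand_in())"
```

```text
the job is handed in; nothing more can be done
None
```

I handed the job in at about 22 s: the thick bar lies under the foot with its line within about 2 mm of the foot's centre, and the driver was turned to about 1.18 rad, which should push the foot in about 2.5 mm. That push comes from the driver's angle; I did not measure the foot itself, and the hand-in returned no verdict.

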